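# Shut the gel unit's lid and start the run

### The arm

A 7-joint arm with a two-finger parallel gripper is mounted at the origin on the work surface. World frame = base frame: x ahead of the robot, y to its left, z up, the work surface at z = 0. Lengths are in m, angles in rad, forces in N, time in s.
With the tool pointing down it reaches from about 0.4 to 0.85 m from the base axis. Payload 10.4 kg.
Tool frame: the origin (TCP) lies between the finger pads; the fingertips stand ahead of it and the grasp point (between the pads) lies 3 mm ahead of it (r.tips_ahead is the z of the fingertips in the tool frame, in m); z points along the fingers, y is the line along which they close (so a half turn about z gives the same grasp; the last joint's range is limited). The gripper opens to 87 mm and grips with 3 to 60 N. Pads are 19 mm wide; open, the fingers measure 117 mm over their backs; the gripper's body (75 mm by 190 mm) begins 51 mm behind the grasp point.
Start: joints at [1.321, 0.332, -0.065, 1.46, 0.022, 1.35, -0.088], TCP at [0.141, -0.609, 0.245] pointing down, gripper open.
Joint ranges: [-2.6, 2.6], [-0.5, 2.12], [-1.47, 1.34], [0.16, 2.42], [-1.27, 4.41], [0.06, 2.06], [-2.6, 2.6]. Speed limits (rad/s): [2.22, 2.22, 2.79, 2.79, 3.14, 3.14, 3.14].

### API

Orientations are given as a unit quaternion [x, y, z, w].
In Python, from bench import telemetry, camera, get_calibration, r gives the robot as it stands.
- The arm moves only by the tool drive_tool, never from a script. Its argument "series" is one flat list of numbers, 7 for each row, row after row: the turn, a rotation vector about the tool's x, y, z in units of 5 degrees (1.0 is 5 degrees), then the shift along the tool's x, y, z in units of 40 mm (1.0 is 40 mm), then the opening, from -1 (shut) to 1 (fully open). A call has 1 to 10 rows; each row is the pose to reach, as a shift and turn from the pose commanded when the call began, along the tool's axes at that moment; what a row does not reach only later rows make up. A row lasts 1/12 s, in which the tool goes at most 41.7 mm and 7.16 degrees, less where a joint would pass 70% of its speed; a pose out of reach is approached as far as the arm can. A call with a gripper value outside its range is refused whole. The fingers move at their own pace and stop on an object; "grip_force" is the grip in N (left out, the last holds). Time passes only in rows, so rows that repeat a pose let the fingers close. It gives the time, the measured TCP pose, the force, the opening and the grip force at its end, in the units of the state.
- telemetry.read_state(): the state, without advancing time (a new reading comes with each control period).
- camera(name): name is "scene" or "side" or "wrist"; returns the picture (400x640x3 uint8, red, green, blue); there is no depth.
- get_calibration(name): a dict with "fovy" (degrees; the focal length in pixels is half the picture's height over the tangent of half this angle, whatever the lens; pixels are square), "cx", "cy" (the principal point, pixels), "xyz" and "rotation" of the camera in the world. Camera axes: x right, y up, looking along -z (the intrinsics and any distortion apply to the point x, -y, -z); pixel columns grow to the right and rows downward; lengths in m; the calibration is good to about 2 mm. A picture is of the moment at which its call begins: read the wrist's pose just before it. get_calibration takes no time and is no camera call; for the wrist camera it gives the pose at the moment of the call.
- r.close_job(): hands the job in; it is judged then, once.
The state is a dict: "time": time; "joint_positions": joint angles; "joint_vel": joint speeds; "joint_torque": joint torques, N m; "ee_pos": TCP position; "eef_rot": TCP orientation; "ft_force": force on the tool from outside, world axes, zero at the start; "torque": the same for the moment, N m; "width": finger opening in m; "grip_force": force on a finger pad.
Only numpy, scipy, OpenCV 4.12 (cv2) and the standard library are available. Lean on these libraries where they do the work, as an engineer would, in place of code of your own. Each camera call takes 0.05 s, during which the arm holds its last target. There are 200 camera calls.

### The job

Start the gel run with the fingertips: first gently push the gel unit's half-open lid down until it is fully shut, never lifting it, then lightly press the large round run key all the way down and let it come up again, and move clear. Leave the small round key and the narrow oblong key unpressed, and do not lift or disturb the vials, cap, comb, beaker and boxes around it.

Things in the scene. Friction and masses are not known exactly. Their poses are not given: they have to be found in the camera images.
- gel_unit: Fixed blue gel unit, 190 (x) by 220 mm (y), origin under its centre, x to its rear, z up. Its front 70 mm is a white key deck 34 mm high; behind is the tank, 120 mm deep, rim 62 mm high, under the hinged lid. Three grey keys in a row along y on the deck, 60 mm in front of the origin, at y = -50, 0, 50 mm; which key is where varies.
- lid (a joint): Angle of the tank's clear, grey-framed lid, rad: 0 = fully shut, growing as the front edge swings up. Starts standing half open (0.4 to 0.8). Stiff hinge: it stays where it is left, and goes down with about 1 to 3 N of push; a hard stop at 0. Mass about 0.1 kg.
- lid_edge (a point): Middle of the front top edge of the lid, which is 200 mm wide, 112 mm from hinge to front edge and 8 mm thick at its frame (clear pane 4 mm, 2 mm lower). When the lid is shut this point is 73 mm above the bench, 21 mm in front of the unit's origin.
- lid_hinge (a point): Middle of the lid's hinge line, at the rear of the unit, 66 mm above the bench; the hinge line is the unit's y axis direction.
- run_key (a joint): Travel of the run key, m: 0 = up, 0.006 = fully down (hard stop). Sprung: 1 N to start, 4 N fully down; returns when let go. It does its job from 4.5 mm.
- run_key_top (a point): Centre of the top face of the run key: the large round key, 28 mm across, its top 48 mm above the bench (14 mm above the deck) when up. Moves with the key.
- lamp_key (a joint): Travel of the lamp key, m, 0 = up, 0.006 = fully down, sprung as the run key. To be left alone.
- lamp_key_top (a point): Centre of the top of the lamp key: the small round key, 13 mm across, top 48 mm above the bench.
- timer_key (a joint): Travel of the timer key, m, 0 = up, 0.006 = fully down, sprung as the run key. To be left alone.
- timer_key_top (a point): Centre of the top of the timer key: the narrow oblong key, 30 mm (unit's x) by 9 mm (unit's y), top 48 mm above the bench.
- vial_a: Loose small sample vial with screw top, 18 mm across, 48 mm tall, standing on the bench 20 to 45 mm in front of the gel unit. Origin under its centre, z up. Bystander.
- vial_b: Loose small sample vial, same as vial_a, in front of the other end of the gel unit. Origin under its centre, z up. Bystander.
- screw_cap: Loose black screw cap, 16 mm across, 10 mm tall, lying on one end of the gel unit's key deck, in line with the keys and about 40 mm from the nearest key's centre. Origin under its centre. Bystander.
- comb: Loose white gel comb, 90 mm long, about 28 mm wide, 5 mm thick, lying on the bench in front of the gel unit. Origin under its middle. Bystander.
- beaker: Loose glass beaker, 68 mm across, 85 mm tall, standing beside the gel unit. Origin under its centre, z up. Bystander.
- tip_box: Loose pipette-tip box, 85 x 110 x 60 mm high, on the bench beside the gel unit (the other side from the beaker). Origin under its centre. Bystander.
- storage_box: Loose grey storage box, 92 x 132 x 42 mm high, on the right of the bench. Origin under its centre. Bystander.

How it is judged:
By the outcome, as a careful person would: the job done as asked, in the order asked, and still so for the second after the job is handed in, with the robot touching nothing.
It also fails if it takes over 40 s, if anything falls off the work surface, if the arm or the gripper's body presses on something with over 40 N, if the wrist force passes 120 N, or if a joint passes its speed limit or range.

## Working session

There is one attempt and no reset: what is moved stays moved. The work goes in short steps, Python scripts to look and compute and a tool call to move; the robot and the scene stay as the last step left them, time stands still between calls to the robot, and variables do not carry over. Pictures are saved under pics/ and viewed, at most 10 in all, crops included, and the job is handed in when it is done.

Besides the shell and the picture viewer there is one more tool, called after "Emit:" by a JSON object that holds its "method" and its "body". drive_tool: Moves the arm, as the interface text tells. Its arguments: {"type":"object","properties":{"series":{"type":"array"},"grip_force":{"type":"number"}},"required":["series"]}

```bash
mkdir -p pics; ls; python3 - <<'E'
from bench import telemetry,camera,get_calibration,r
import cv2
for n in("scene","side","wrist"):
    c=get_calibration(n);print(n,c)
    cv2.imwrite(f"pics/{n}0.png",camera(n)[:,:,::-1])
s=telemetry.read_state();print(s,r.tips_ahead)
E
```

```text
pics
scene {'fovy': 45.32218237593908, 'cx': 322.63417004302664, 'cy': 188.3706526914365, 'xyz': array([ 1.33506451, -0.52603963,  1.24622852]), 'rotation': array([0.27232266, 0.17066898, 0.48688094, 0.8121942 ])}
side {'fovy': 47.679636811623325, 'cx': 322.2130027381919, 'cy': 199.60488359141166, 'xyz': array([-0.00777088,  0.60331183,  0.87149335]), 'rotation': array([-0.13592459,  0.39731386,  0.86416596, -0.27727857])}
wrist {'fovy': 61.29960588804636, 'cx': 320.8869478783355, 'cy': 201.07961879197293, 'xyz': array([ 0.20892573, -0.59378263,  0.38470993]), 'rotation': array([-0.10020163,  0.08016781, -0.61706898,  0.77637532])}
{'time': 0.15, 'joint_positions': array([ 1.32139314,  0.33271615, -0.06468663,  1.46072814,  0.02160896,
        1.34993075, -0.08850164]), 'joint_vel': array([ 0.00056495, -0.00209587, -0.00039965, -0.00219009,  0.00151546,
        0.00083922,  0.00088419]), 'joint_torque': array([ 1.38940599e-03, -6.23632765e+01,  2.48925027e-02, -3.90143144e+01,
       -6.13878435e-02,  3.72257747e-02,  1.45920121e-04]), 'ee_pos': array([ 0.14046848, -0.60873192,  0.24395294]), 'eef_rot': array([ 9.93576544e-01,  1.13160751e-01, -9.15663840e-05, -5.35669339e-04]), 'ft_force': array([ 0.74150152, -0.94182722, -0.17399833]), 'torque': array([ 0.02596126,  0.00955559, -0.0126886 ]), 'grip_force': 0.0, 'width': 0.08728001054024581} 0.022
```

View pics/scene0.png

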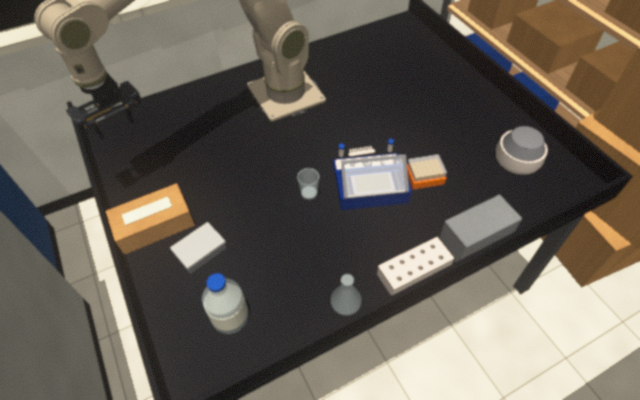

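View pics/side0.png

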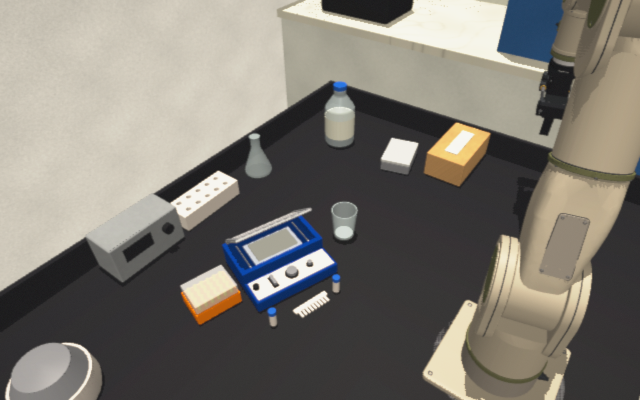

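The unit is at about (280,260) in the side view. It shows the large key in the middle (~292,271), the oblong key to its left and the small key to its right. I'll zoom in.

```bash
python3 - <<'E'
import cv2
a=cv2.imread("pics/side0.png")[195:335,180:370]
cv2.imwrite("pics/sidez.png",cv2.resize(a,None,fx=4,fy=4,interpolation=cv2.INTER_CUBIC))
E
```

```text
(no output)
```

View pics/sidez.png

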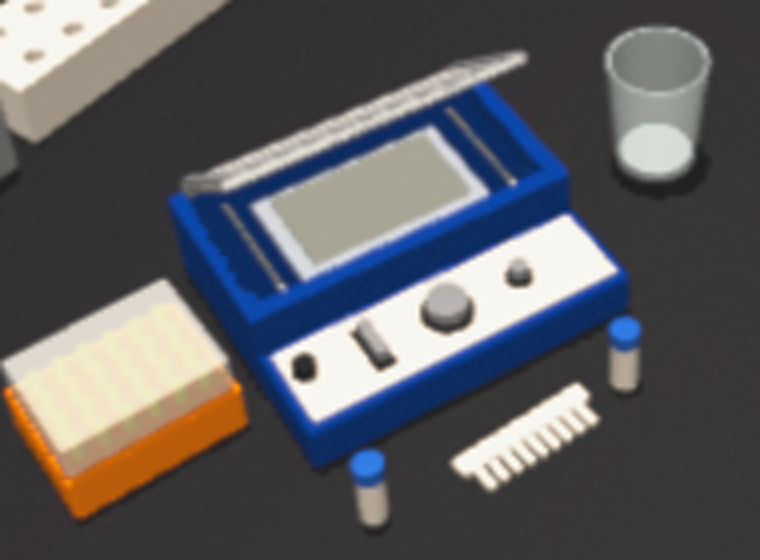

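```bash
cat > h.py <<'E'
import numpy as np
from scipy.spatial.transform import Rotation as R
from bench import telemetry,camera,get_calibration,r
def ray(c,u,v):
    f=200/np.tan(np.radians(c['fovy'])/2)
    return R.from_quat(c['rotation']).apply([(u-c['cx'])/f,-(v-c['cy'])/f,-1])
def cast(c,u,v,z):
    d=ray(c,u,v);o=np.array(c['xyz']);return o+d*(z-o[2])/d[2]
def proj(c,p):
    f=200/np.tan(np.radians(c['fovy'])/2)
    q=R.from_quat(c['rotation']).inv().apply(np.array(p)-c['xyz'])
    return c['cx']+f*q[...,0]/-q[...,2],c['cy']-f*q[...,1]/-q[...,2]
E
python3 - <<'E'
from h import *
np.set_printoptions(precision=4,suppress=True)
c=get_calibration("side")
P={}
for n,u,v,z in [("oblong",371,336,.048),("large",447,303,.048),("small",519,267,.048),("cap",305,362,.044),("deckR",627,275,.034),("deckF",316,428,.034),("rimRF",568,172,.062),("rimLF",253,320,.062),("vialR",624,328,.048),("vialL",368,463,.048),("combL",455,463,.005),("combR",583,386,.005)]:
    P[n]=cast(c,180+u/4,195+v/4,z);print(n,P[n])
d=P["small"]-P["oblong"];print(np.linalg.norm(d),np.linalg.norm(P["large"]-P["oblong"]))
y=-d/np.linalg.norm(d) if d[1]<0 else d/np.linalg.norm(d)
x=np.array([y[1],-y[0],0]);print("x",x,"yaw",np.arctan2(x[1],x[0]))
rd=P["rimRF"]-P["rimLF"];print("rim len",np.linalg.norm(rd),np.arctan2(rd[1],rd[0]))
k=(P["small"]+P["oblong"]+P["large"])/3;o=k+.06*x;o[2]=0;print("origin",o)
for q in [(.62*0+627/4+180,195+275/4)]:pass
# lid: front edge ends at local y +-.1
h=o+.091*x
for th in (.4,.5,.6,.7,.8):
    row=[]
    for s in(-1,1):
        rr=R.from_euler('y',th).apply([-.112,0,.007])
        p=h+s*.1*y+rr[0]*x+np.array([0,0,.066+rr[2]])
        u,v=proj(c,p);row+= [4*(u-180),4*(v-195)]
    print(th,np.array(row))
rows=[]
for s in(-1,1):
    u,v=proj(c,h+s*.1*y+np.array([0,0,.07]));rows+=[4*(u-180),4*(v-195)]
print("hinge",np.array(rows))
E
```

```text
oblong [0.4979 0.1236 0.048 ]
large [0.4774 0.0784 0.048 ]
small [0.4596 0.031  0.048 ]
cap [0.519 0.158 0.044]
deckR [ 0.4096 -0.0117  0.034 ]
deckF [0.4883 0.1841 0.034 ]
rimRF [ 0.4745 -0.0403  0.062 ]
rimLF [0.553  0.1622 0.062 ]
vialR [0.3808 0.0334 0.048 ]
vialL [0.441  0.1921 0.048 ]
combL [0.4236 0.1417 0.005 ]
combR [0.3957 0.0544 0.005 ]
0.10012665180234732 0.049628410271941814
x [ 0.9242 -0.382   0.    ] yaw -0.3919630696200641
rim len 0.2171912843025745 -1.9407181513712777
origin [0.5337 0.0547 0.    ]
0.4 [544.3426 106.8793 241.7359 236.6505]
0.5 [539.3128  89.9141 235.5138 218.7346]
0.6 [533.4862  72.7125 228.7284 200.433 ]
0.7 [526.9336  55.4933 221.4652 181.9815]
0.8 [519.7375  38.4769 213.8175 163.6199]
hinge [467.9326  70.0871 185.7789 186.2348]
```

View pics/wrist0.png

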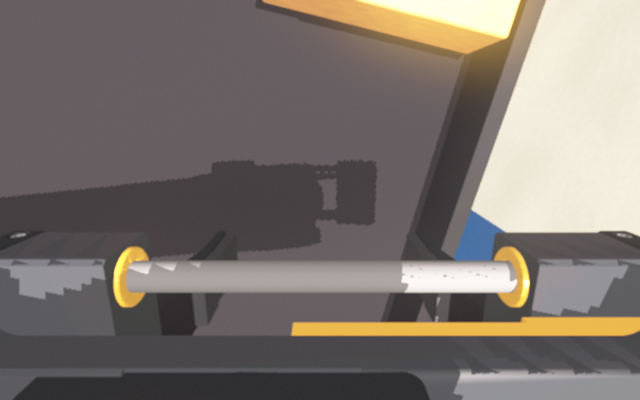

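The side view gives the key row, with gaps of 49.6 and 50.5 mm. The unit origin is ≈(0.534, 0.055), yaw −0.392. The large run key is at (0.477, 0.078), and the lid is at about 0.69 rad. The wrist view only shows the empty bench and a corner of the orange box. I'll move over with the fingers shut, tool y along unit x.

Emit:
{"method": "drive_tool", "body": {"series": [0, 0, -0.55, 0.69, -0.68, 0, -1, 0, 0, -1.1, 1.37, -1.37, 0, -1, 0, 0, -1.65, 2.06, -2.05, 0, -1, 0, 0, -2.2, 2.74, -2.73, 0, -1, 0, 0, -2.75, 3.43, -3.42, 0, -1, 0, 0, -3.3, 4.11, -4.1, 0, -1, 0, 0, -3.85, 4.8, -4.78, 0, -1, 0, 0, -4.4, 5.48, -5.46, 0, -1, 0, 0, -4.95, 6.17, -6.15, 0, -1, 0, 0, -5.5, 6.85, -6.83, 0, -1]}}

```text
time: 0.98
ee_pos: [0.3466, -0.2793, 0.2445]
eef_rot: [0.938, 0.347, -0.0, 0.0]
ft_force: [1.1, -0.8, -0.4]
width: 0.0284
grip_force: 0.0
```

```bash
cat > go.py <<'E'
from h import *
import sys
# target TCP in unit frame (x,y,tip z) -> shift in tool units, turn in units
np.set_printoptions(precision=3,suppress=True)
o=np.array([.5337,.0547,0]);yaw=-.392
s=telemetry.read_state();T=R.from_quat(s['eef_rot'])
Rt=R.from_euler('z',yaw+np.pi/2)*R.from_euler('x',np.pi)
U=R.from_euler('z',-yaw)
p=U.apply(s['ee_pos']-o);print("t",s['time'],"tip in unit",p-[0,0,r.tips_ahead],"F unit",U.apply(s['ft_force']),"w",s['width'],"q",s['joint_positions'])
if len(sys.argv)>1:
    g=np.array([float(a) for a in sys.argv[1:4]])+[0,0,r.tips_ahead]
    w=R.from_euler('z',yaw).apply(g)+o
    print("shift",T.inv().apply(w-s['ee_pos'])/.04,"turn",np.degrees((T.inv()*Rt).as_rotvec())/5)
E
python3 go.py .02 0 .19
```

```text
t 0.9833 tip in unit [-0.045 -0.38   0.223] F unit [ 1.371 -0.335 -0.415] w 0.02836678817013368 q [ 0.995 -0.048 -0.403  1.888 -0.019  1.297 -0.264]
shift [ 9.214 -2.848  0.809] turn [ 0.003  0.005 -5.383]
```

Emit:
{"method": "drive_tool", "body": {"series": [0, 0, -0.6, 0.92, -0.28, 0, -1, 0, 0, -1.2, 1.84, -0.57, 0, -1, 0, 0, -1.8, 2.76, -0.85, 0, -1, 0, 0, -2.4, 3.69, -1.14, 0, -1, 0, 0, -3.0, 4.61, -1.42, 0, -1, 0, 0, -3.6, 5.53, -1.71, 0, -1, 0, 0, -4.2, 6.45, -1.99, 0.1, -1, 0, 0, -4.8, 7.37, -2.28, 0.3, -1, 0, 0, -5.38, 8.3, -2.56, 0.5, -1, 0, 0, -5.38, 9.21, -2.85, 0.7, -1]}}

```text
time: 1.82
ee_pos: [0.553, 0.0462, 0.2161]
eef_rot: [0.831, 0.556, 0.0, 0.0]
ft_force: [0.6, -1.4, -0.0]
width: 0.0005
grip_force: 0.0
```

```bash
python3 go.py .02 0 .16; python3 - <<'E'
from h import *
import cv2
a=camera("side")[:,:,::-1][150:335,180:370]
b=camera("wrist")[:,:,::-1]
print(get_calibration("wrist"))
a=cv2.resize(a,(411,400),interpolation=cv2.INTER_CUBIC)
cv2.imwrite("pics/c1.png",np.hstack([a,cv2.resize(b[:,:],(384,240))]) if 0 else np.hstack([a,cv2.copyMakeBorder(cv2.resize(b,(384,240)),0,160,0,0,cv2.BORDER_CONSTANT)]))
E
```

```text
t 1.8167 tip in unit [ 0.021 -0.     0.194] F unit [ 1.051 -1.064 -0.038] w 0.00048752196120559855 q [ 0.494  0.285 -0.776  1.656  0.207  1.285 -0.712]
shift [ 0.011 -0.028  0.854] turn [ 0.005 -0.    -0.001]
{'fovy': 61.29960588804636, 'cx': 320.8869478783355, 'cy': 201.07961879197293, 'xyz': array([0.57988037, 0.11450251, 0.35579819]), 'rotation': array([-0.1244367 ,  0.02579324, -0.189991  ,  0.97352639])}
```

View pics/c1.png

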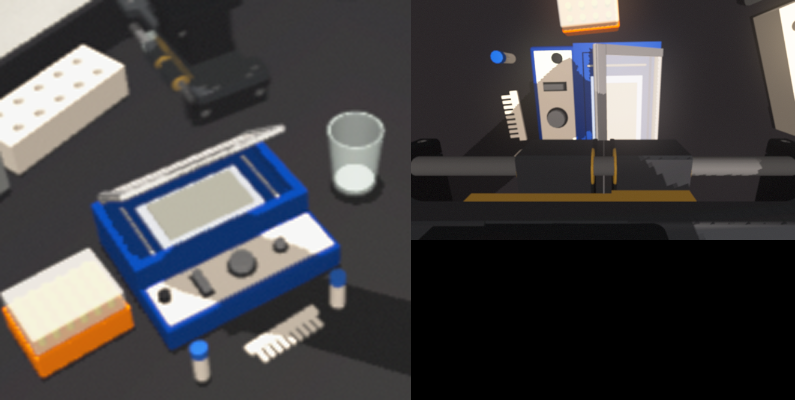

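The fingers are over the lid. The wrist view shows the run key at about (243,197) and the lid front edge at column ~303. I'll check these against the predicted positions.

```bash
python3 - <<'E'
from h import *
import cv2
c=get_calibration("wrist");U=R.from_euler('z',-.392);o=np.array([.5337,.0547,0])
def P(x,y,z):return np.round(proj(c,U.apply([x,y,z])+o),1)
print("key",P(-.06,0,.048),"timer",P(-.06,.05,.048))
im=camera("wrist");print([np.round(U.inv().apply(cast(c,u,v,.048)-o),4) for u,v in((243,197),(239,143))])
for th in(.6,.65,.7,.75):
    q=R.from_euler('y',th)
    e=q.apply([-.112,.1,.007])+[.091,0,.066]
    print(th,e,P(*e),"hinge",P(.091,.1,.07))
cv2.imwrite("pics/c2.png",cv2.resize(im[60:240,160:460,::-1],None,fx=2.6,fy=2.6,interpolation=cv2.INTER_CUBIC))
E
```

```text
key [236.2 193. ] timer [233.  138.9]
[array([-0.0538, -0.0038,  0.048 ]), array([-0.0548,  0.0464,  0.048 ])]
0.6 [0.00251491 0.1        0.13501731] [294.   67.3] hinge [411.2  78.7]
0.65 [0.00607492 0.1        0.13935346] [299.3  66.4] hinge [411.2  78.7]
0.7 [0.0098472  0.1        0.14350628] [305.3  65.5] hinge [411.2  78.7]
0.75 [0.01382232 0.1        0.14746536] [311.8  64.6] hinge [411.2  78.7]
```

View pics/c2.png

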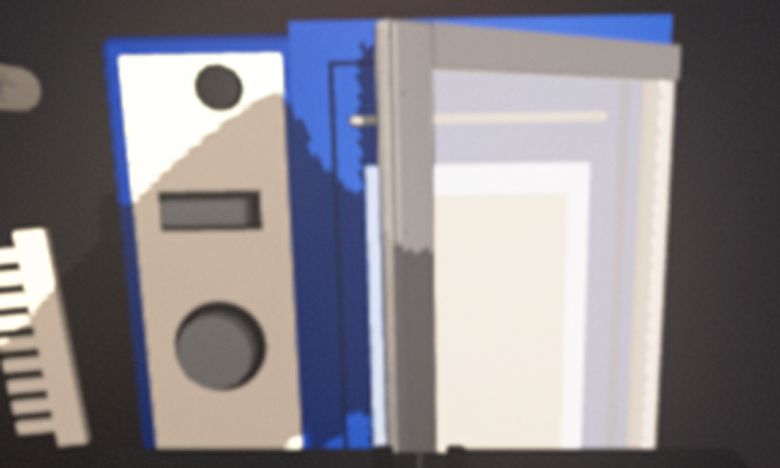

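Wrist and side estimates agree in y and differ by about 6 mm along unit x. The lid push tolerates that, and I'll refine it before the key. Starting the gentle arc down now.

Emit:
{"method": "drive_tool", "body": {"series": [0, 0, 0, 0, 0, 0.35, -1, 0, 0, 0, 0, 0, 0.7, -1, 0, 0, 0, 0, 0, 1.0, -1, 0, 0, 0, 0, -0.02, 1.15, -1, 0, 0, 0, 0, -0.03, 1.26, -1, 0, 0, 0, 0, -0.12, 1.36, -1, 0, 0, 0, 0, -0.21, 1.47, -1, 0, 0, 0, 0, -0.3, 1.59, -1, 0, 0, 0, 0, -0.37, 1.7, -1, 0, 0, 0, 0, -0.37, 1.7, -1]}}

```text
time: 2.8
ee_pos: [0.5377, 0.0507, 0.1478]
eef_rot: [0.832, 0.555, -0.0, -0.0]
ft_force: [0.0, -0.3, -0.0]
width: 0.0
grip_force: 0.0
```

```bash
python3 go.py -.011 0 .073;python3 - <<'E'
from h import *
import cv2
a=camera("side")[:,:,::-1][195:335,180:370]
cv2.imwrite("pics/c3.png",cv2.resize(a,None,fx=4,fy=4,interpolation=cv2.INTER_CUBIC))
E
```

```text
t 2.8 tip in unit [ 0.005 -0.002  0.126] F unit [ 0.159 -0.301 -0.046] w 4.1742542762804584e-05 q [ 0.482  0.317 -0.767  1.774  0.24   1.148 -0.754]
shift [ 0.054 -0.405  1.321] turn [-0.008  0.006 -0.022]
```

View pics/c3.png

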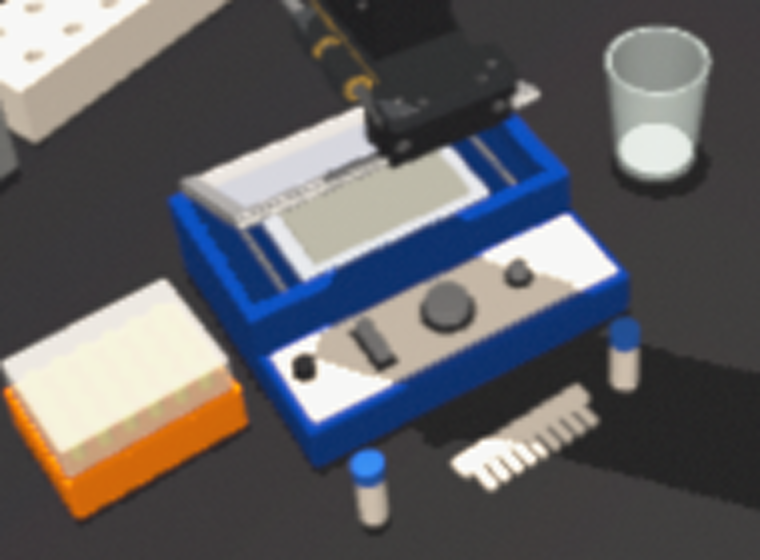

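The lid follows the tip and is now at about 0.5 rad (left front corner at (240,218)). Continuing down.

Emit:
{"method": "drive_tool", "body": {"series": [0, 0, 0, 0, -0.06, 0.12, -1, 0, 0, 0, 0, -0.11, 0.25, -1, 0, 0, 0, 0, -0.17, 0.38, -1, 0, 0, 0, 0, -0.22, 0.5, -1, 0, 0, 0, 0, -0.27, 0.64, -1, 0, 0, 0, 0, -0.31, 0.77, -1, 0, 0, 0, 0, -0.34, 0.9, -1, 0, 0, 0, 0, -0.37, 1.04, -1, 0, 0, 0, 0, -0.39, 1.18, -1, 0, 0, 0, 0, -0.4, 1.24, -1]}}

```text
time: 3.68
ee_pos: [0.5237, 0.0564, 0.0981]
eef_rot: [0.832, 0.555, -0.0, -0.0]
ft_force: [-0.9, -0.4, 0.4]
width: 0.0009
grip_force: 0.2
```

Emit:
{"method": "drive_tool", "body": {"series": [0, 0, 0, 0, 0, 0.04, -1, 0, 0, 0, 0, 0, 0.08, -1, 0, 0, 0, 0, 0, 0.1, -1, 0, 0, 0, 0, 0, 0.1, -1]}}

```text
time: 4.02
ee_pos: [0.5239, 0.0566, 0.0954]
eef_rot: [0.832, 0.555, -0.0, 0.0]
ft_force: [-3.0, -1.1, 4.6]
width: 0.0005
grip_force: 2.5
```

```bash
python3 go.py -.011 0 .073
```

```text
t 4.0167 tip in unit [-0.01  -0.002  0.073] F unit [-2.294 -2.179  4.616] w 0.00046978379139666097 q [ 0.46   0.354 -0.755  1.856  0.28   1.04  -0.803]
shift [ 0.05  -0.031  0.011] turn [ 0.003  0.004 -0.029]
```

Emit:
{"method": "drive_tool", "body": {"series": [0, 0, 0, 0, 0, 0.03, -1, 0, 0, 0, 0, 0, 0.05, -1, 0, 0, 0, 0, 0, 0.05, -1, 0, 0, 0, 0, 0, 0.05, -1]}}

```text
time: 4.35
ee_pos: [0.524, 0.0567, 0.095]
eef_rot: [0.832, 0.555, -0.0, 0.001]
ft_force: [-11.3, -2.1, 25.6]
width: 0.0001
grip_force: 12.8
```

```bash
python3 go.py
```

```text
t 4.35 tip in unit [-0.01  -0.002  0.073] F unit [-9.619 -6.204 25.629] w 6.488239588594934e-05 q [ 0.459  0.355 -0.755  1.856  0.282  1.04  -0.805]
```

The lid has reached the hard stop: 25 N and no further travel. I'll lift off and look.

Emit:
{"method": "drive_tool", "body": {"series": [0, 0, 0, 0, 0, -0.15, -1, 0, 0, 0, 0, 0, -0.4, -1, 0, 0, 0, 0, 0, -0.9, -1, 0, 0, 0, -0.3, -0.4, -1.4, -1, 0, 0, 0, -0.6, -0.8, -1.8, -1, 0, 0, 0, -0.9, -1.17, -1.8, -1, 0, 0, 0, -0.9, -1.17, -1.8, -1, 0, 0, 0, -0.9, -1.17, -1.8, -1]}}

```text
time: 5.02
ee_pos: [0.4669, 0.0408, 0.1656]
eef_rot: [0.832, 0.554, 0.0, 0.001]
ft_force: [-1.0, 0.2, 0.2]
width: 0.0002
grip_force: 0.0
```

```bash
python3 go.py -.057 0 .06;python3 - <<'E'
from h import *
import cv2
c=get_calibration("wrist");print(c)
a=camera("side")[:,:,::-1][195:335,180:370]
b=camera("wrist")[:,:,::-1]
cv2.imwrite("pics/w4.png",b)
a=cv2.resize(a,(380,280),interpolation=cv2.INTER_CUBIC)
b=cv2.resize(b[:280,160:560],(400,280))
cv2.imwrite("pics/c4.png",np.hstack([a,b]))
E
```

```text
t 5.0167 tip in unit [-0.056 -0.038  0.144] F unit [-1.022 -0.159  0.241] w 0.000248476131729278 q [ 0.589  0.116 -0.807  1.927  0.094  1.135 -0.65 ]
shift [ 0.962 -0.022  2.09 ] turn [ 0.023  0.009 -0.04 ]
{'fovy': 61.29960588804636, 'cx': 320.8869478783355, 'cy': 201.07961879197293, 'xyz': array([0.49411286, 0.10454065, 0.30644011]), 'rotation': array([-0.12674135,  0.02398386, -0.19461366,  0.97236152])}
```

View pics/c4.png

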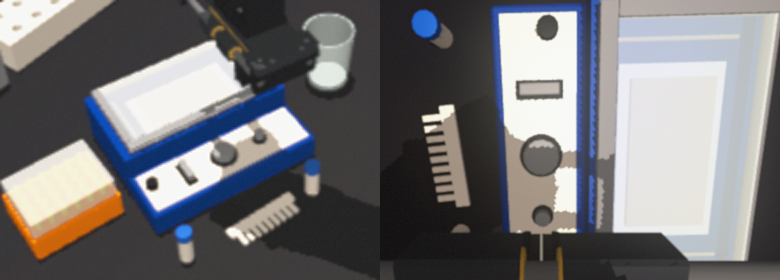

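The lid is flat and shut, and nothing else has moved. In the wrist view the run key top is at about (321,155), the lamp key at (322,216) and the timer key at (319,90).

```bash
python3 - <<'E'
from h import *
import cv2
np.set_printoptions(precision=4,suppress=True)
c=get_calibration("wrist");U=R.from_euler('z',-.392);o=np.array([.5337,.0547,0])
for u,v in((321,155),(322,216),(319,90)):print(U.inv().apply(cast(c,u,v,.048)-o))
s=telemetry.read_state();T=R.from_quat(s['eef_rot'])
print("tip proj",proj(c,s['ee_pos']+T.apply([0,0,.022])),"cam in tool",T.inv().apply(c['xyz']-s['ee_pos']))
for z in(.045,.065,.085,.105):print(z,proj(c,s['ee_pos']+T.apply([0,0,s['ee_pos'][2]-z])))
E
```

```text
[-0.0549 -0.0001  0.048 ]
[-0.0542 -0.0488  0.048 ]
[-0.0562  0.0471  0.048 ]
tip proj (np.float64(318.87177385668735), np.float64(250.0241765869519)) cam in tool [ 0.0692  0.0009 -0.1409]
0.045 (np.float64(319.4930975590085), np.float64(201.54396338965617))
0.065 (np.float64(319.404618029637), np.float64(208.4477824963492))
0.085 (np.float64(319.3013466080129), np.float64(216.50577307166674))
0.105 (np.float64(319.1792356176339), np.float64(226.0337643992014))
```

Emit:
{"method": "drive_tool", "body": {"series": [0, 0, 0, 0.5, 0, 0.3, -1, 0, 0, 0, 0.95, -0.01, 0.7, -1, 0, 0, 0, 0.95, -0.01, 1.2, -1, 0, 0, 0, 0.95, -0.01, 1.7, -1, 0, 0, 0, 0.95, -0.01, 2.05, -1, 0, 0, 0, 0.95, -0.01, 2.25, -1, 0, 0, 0, 0.95, -0.01, 2.28, -1, 0, 0, 0, 0.95, -0.01, 2.28, -1]}}

```text
time: 5.78
ee_pos: [0.4811, 0.0769, 0.0736]
eef_rot: [0.832, 0.555, -0.0, -0.0]
ft_force: [0.6, 1.0, -0.4]
width: 0.0006
grip_force: 0.0
```

```bash
python3 go.py -.0565 0 .042;python3 - <<'E'
from h import *
import cv2
a=camera("side")[:,:,::-1][195:335,180:370]
cv2.imwrite("pics/c5.png",cv2.resize(a,None,fx=4,fy=4,interpolation=cv2.INTER_CUBIC))
E
```

```text
t 5.7833 tip in unit [-0.057  0.     0.052] F unit [ 0.144  1.155 -0.442] w 0.0006361043464496079 q [ 0.463  0.309 -0.795  1.969  0.265  0.97  -0.853]
shift [-0.012  0.014  0.239] turn [-0.011 -0.004 -0.025]
```

View pics/c5.png

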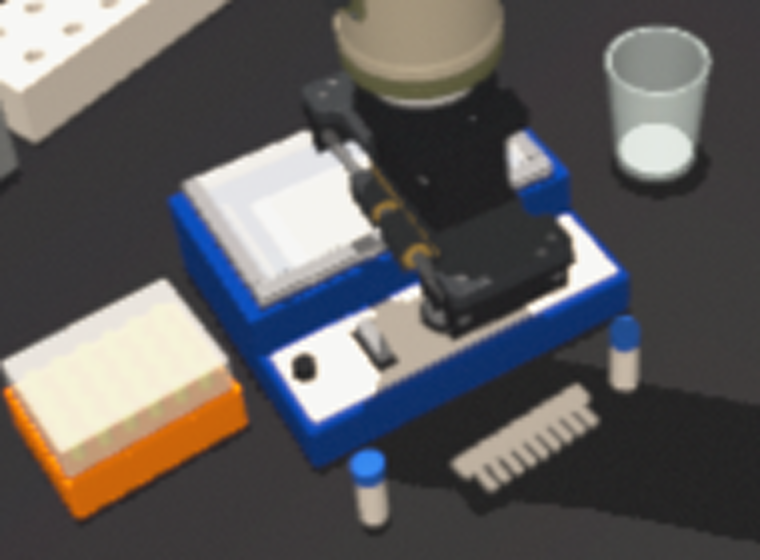

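The fingertips are just above the run key, whose edge shows at (435,312), well away from the timer key at (375,343). Pressing.

Emit:
{"method": "drive_tool", "body": {"series": [0, 0, 0, 0, 0, 0.06, -1, 0, 0, 0, 0, 0, 0.12, -1, 0, 0, 0, 0, 0, 0.18, -1, 0, 0, 0, 0, 0, 0.22, -1, 0, 0, 0, 0, 0, 0.24, -1, 0, 0, 0, 0, 0, 0.24, -1]}}

```text
time: 6.33
ee_pos: [0.4818, 0.0766, 0.0646]
eef_rot: [0.832, 0.555, 0.001, 0.0]
ft_force: [3.7, 0.2, 3.7]
width: 0.0006
grip_force: 1.9
```

Emit:
{"method": "drive_tool", "body": {"series": [0, 0, 0, 0, 0, 0.02, -1, 0, 0, 0, 0, 0, 0.03, -1, 0, 0, 0, 0, 0, 0.03, -1]}}

```text
time: 6.58
ee_pos: [0.4818, 0.0766, 0.0642]
eef_rot: [0.832, 0.555, 0.0, 0.001]
ft_force: [-1.6, -1.1, 16.3]
width: -0.0
grip_force: 8.1
```

The run key has bottomed out: 16 N at tip height 42 mm. Releasing and moving clear.

Emit:
{"method": "drive_tool", "body": {"series": [0, 0, 0, 0, 0, -0.1, -1, 0, 0, 0, 0, 0, -0.25, -1, 0, 0, 0, 0, 0, -0.6, -1, 0, 0, 0, 0, 0, -1.2, -1, 0, 0, 0, 0, 0, -2.0, -1, 0, 0, 0, 0, 0, -2.8, -1, 0, 0, 0, -0.6, 0, -3.5, -1, 0, 0, 0, -1.4, 0, -4, -1, 0, 0, 0, -2, 0, -4, -1, 0, 0, 0, -2, 0, -4, -1]}}

```text
time: 7.42
ee_pos: [0.4489, -0.0019, 0.2236]
eef_rot: [0.834, 0.552, -0.001, 0.001]
ft_force: [0.3, -0.3, -2.2]
width: 0.0003
grip_force: 0.0
```

```bash
python3 go.py;python3 - <<'E'
from h import *
import cv2
a=camera("side")[:,:,::-1][195:335,180:370]
cv2.imwrite("pics/c6.png",cv2.resize(a,None,fx=4,fy=4,interpolation=cv2.INTER_CUBIC))
E
```

```text
t 7.4167 tip in unit [-0.057 -0.085  0.202] F unit [ 0.423 -0.14  -2.157] w 0.0002910962293922831 q [ 0.69  -0.009 -0.772  1.896 -0.004  1.253 -0.481]
```

View pics/c6.png

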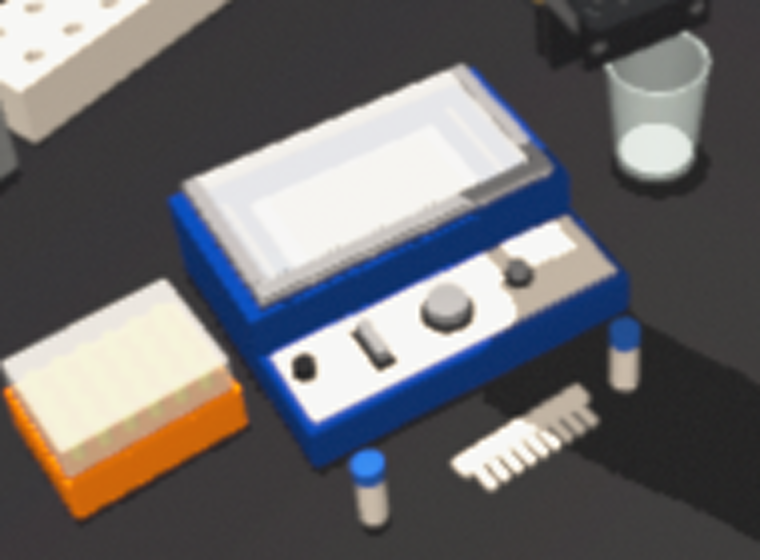

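The lid is shut, the run key is back up at (447,303), everything around it is where it was, and the arm is clear.

```bash
python3 -c "
from bench import r
print(r.close_job())"
```

```text
the job is handed in; nothing more can be done
None
```

The lid was pushed fully shut, then the run key was pressed to its stop and came back up; the other keys and surrounding items were left untouched, and the job was handed in with the arm clear, at about 7.5 s of the 40 s allowed.

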